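# Dock the dart scoring console

## Robot

A 6-joint arm with a two-finger parallel gripper is mounted at the origin on the work surface. World frame = base frame: x ahead of the robot, y to its left, z up, the work surface at z = 0. Lengths are in m, angles in degrees, forces in N, time in s.
With the tool pointing down it reaches from about 0.25 to 0.725 m from the base axis. Payload 9.7 kg.
Tool frame: the origin (TCP) lies midway between the tips of the shut fingers; the grasp point (between the pads) lies bot.hold_point_z behind it (bot.hold_point_z is the distance from the TCP to the grasp point, in m); z points along the fingers, y is the line along which they close (so a half turn about z gives the same grasp; the last joint's range is limited). The gripper opens to 85 mm and grips with 20 to 120 N. Pads are 22 mm wide; open, the fingers measure 114 mm over their backs; the gripper's body (76 mm by 85 mm) begins 54 mm behind the grasp point. The pads swing forward as they close: fully open they stand 13 mm farther back than shut.
Start: joints at [-69.099, 4.979, 10.078, 95.1, 0, 90], TCP at [0.196, -0.514, 0.196] pointing down, gripper open.
Joint ranges: [-179.16, 179.16], [-48.56, 103.87], [-65.8, 70.77], [-126.05, 130.52], [-82.76, 87.17], [-180, 180]. Speed limits (degrees/s): [127.2, 127.2, 147.25, 180, 180, 180].

## Interface

Orientations are given as [roll, pitch, yaw] about the fixed x, y, z axes, in that order (R = Rz(yaw) Ry(pitch) Rx(roll)).
In Python, from workcell import bot, camera, camera_model, ticket gives the robot as it stands.
- The arm moves only by the tool send_rows, never from a script. Its argument "targets" is text: rows parted by semicolons, each of 5 numbers parted by spaces: the shift along the tool's x, y, z in mm, then the turn about the tool's z in degrees, then the closure in counts, from 0 (fully open) to 255 (shut). A call has 1 to 20 rows; each row is the pose to reach, as a shift and turn from the pose commanded when the call began, along the tool's axes at that moment; what a row does not reach only later rows make up. A row lasts 1/8 s, in which the tool goes at most 62.5 mm and 10.7 degrees, less where a joint would pass 70% of its speed; a pose out of reach is approached as far as the arm can. A call with a gripper value outside its range is refused whole. The fingers move at their own pace and stop on an object; "newtons" is the grip in N (left out, the last holds). Time passes only in rows, so rows that repeat a pose let the fingers close. It gives the time, the measured TCP pose, the force, the opening and the grip force at its end, in the units of the state.
- bot.get_obs(): the state, without advancing time (a new reading comes with each control period).
- camera(name): name is "scene" or "top"; returns the picture (480x640x3 uint8, blue, green, red); there is no depth.
- camera_model(name): a dict with "K" (3x3 intrinsics, pixels), "dist_coeffs" ([k1, k2, p1, p2, k3] as OpenCV has them; the pictures are not rectified), "pose" (4x4, takes a point from camera to world coordinates). Camera axes: x right, y down, z forward; pixel columns grow to the right and rows downward; lengths in m; the calibration is good to about 2 mm. A picture is of the moment at which its call begins. camera_model takes no time and is no camera call.
- ticket.job_done(): hands the job in; it is judged then, once.
The state is a dict: "time": time; "q": joint angles; "qd": joint speeds; "joint_efforts": joint torques, N m; "ee_pos": TCP position; "tcp_rot": TCP orientation; "wrist_force": force on the tool from outside, world axes, zero at the start; "torque": the same for the moment, N m; "opening": finger opening in m; "grasp_force": force on a finger pad.
Only numpy, scipy, OpenCV 4.12 (cv2) and the standard library are available. Lean on these libraries where they do the work, as an engineer would, in place of code of your own. Each camera call takes 0.05 s, during which the arm holds its last target. There are 200 camera calls.

## Task

Put the white dart-scoring console back on charge: push it along the table, without picking it up, through the gap between the two orange bumper posts until it is fully home, square against the wooden stop bar behind them. Leave the tumbler, the cue chalk and the can where they stand, and finish with the hand clear of everything.

Things in the scene. Friction and masses are not known exactly. Their poses are not given: they have to be found in the camera images.
- console: loose white console lying flat: 120 mm long (its x; dark screen at the +x end), 92 wide (y), 28 high, vertical corners rounded 10 mm, 0.3 to 0.6 kg; buttons do not press. Origin: centre of its underside, z up. Starts with the screen end towards the dock within 20 degrees, its centre 200 to 260 mm before the posts and up to 80 mm to either side of the dock's centre line
- dock: fixed. Origin: on the table midway between two round orange posts (32 mm diameter, 36 high, centred at y = +/-65.5 mm, x = 0; gap 99 mm). Its x is the way in (roughly to the robot's left). Behind: wooden stop bar 163 mm wide, 32 high, 22 thick, front face at x = +142 mm. Home: console centre at x = +82, y = 0, x axes parallel, wholly past the posts. The dark pad is flat, no step
- tumbler: loose blue open cup, 72 mm diameter at the rim, 85 mm high, standing beside the dock on the far side from the robot. Origin: centre of its underside. To be left alone
- chalk: loose blue cue-chalk cube 23 x 23 x 21 mm, on the far side of the dock from the robot. Origin: centre of its underside. To be left alone
- can: loose red can, 60 mm diameter, 90 mm high, standing beside the dock on the robot's side. Origin: centre of its underside. To be left alone
There are look-alikes about, which are no part of the job. Of the things that look like the dock, take the one that is farthest to the robot's right at the start.

How it is judged (in metres and radians):
On the way:
1. the console slides between the two posts (x of console in the frame of dock between -0.045 and 0.045 m and y of console in the frame of dock between -0.015 and 0.015 m and height (world z) of console below 0.01 m), for 0.1 s.
At the end, for the whole second after the job is handed in: the console lies flat and at rest past the posts, its end within 5 mm of the stop bar, within 15 mm of the dock's centre line and square to it within 4 degrees; tumbler, chalk and can within 20 mm of where they stood (x of console in the frame of dock above 0.077 m and y of console in the frame of dock between -0.015 and 0.015 m and angle between the x axis of console and the x axis of dock, either way round below 0.07 rad and height (world z) of console below 0.006 m and angle between console's own z axis and vertical below 0.05 rad and linear speed of console below 0.01 m/s and distance of each of tumbler, chalk, can from where it was at the start of the episode below 0.02 m); the robot touches nothing.
It fails at once if the console is lifted or carried (more than 12 mm off the table, or tipped by more than 11 degrees) (height (world z) of console above 0.012 m or angle between console's own z axis and vertical above 0.2 rad).
It fails at once if the tumbler, the chalk or the can is pushed away (more than 20 mm) or knocked over (distance of any of tumbler, chalk, can from where it was at the start of the episode above 0.02 m or angle between any of tumbler, can's own z axis and vertical above 0.4 rad).
It also fails if it takes over 72 s, if anything falls off the work surface, if the arm or the gripper's body presses on something with over 40 N, if the wrist force passes 120 N, or if a joint passes its speed limit or range.

## Working session

There is one attempt and no reset: what is moved stays moved. The work goes in short steps, Python scripts to look and compute and a tool call to move; the robot and the scene stay as the last step left them, time stands still between calls to the robot, and variables do not carry over. Pictures are saved under pics/ and viewed, at most 11 in all, crops included, and the job is handed in when it is done.

Besides the shell and the picture viewer there is one more tool, called after "Call:" as name(argument=value, ...) on one line, values as JSON. send_rows: Moves the arm, as the interface text tells. Its arguments: {"type":"object","properties":{"targets":{"type":"string"},"newtons":{"type":"number"}},"required":["targets"]}

```bash
mkdir -p pics; ls
python3 - <<'E'
from workcell import bot,camera,camera_model
import cv2
for n in("top","scene"):
    cv2.imwrite(f"pics/{n}0.png",camera(n)); m=camera_model(n); print(n,m["K"],m["dist_coeffs"],m["pose"])
print(bot.get_obs(),bot.hold_point_z)
E
```

```text
pics
top [[522.82162737   0.         317.40302492]
 [  0.         522.82162737 237.6263473 ]
 [  0.           0.           1.        ]] [-0.03733172  0.          0.          0.          0.        ] [[ 0.02332704 -0.99896387  0.03907741  0.43494658]
 [-0.99972584 -0.02323001  0.0029352   0.02684039]
 [-0.00202439 -0.03913517 -0.99923188  1.01073017]
 [ 0.          0.          0.          1.        ]]
scene [[486.60928231   0.         319.20415564]
 [  0.         486.60928231 231.19703103]
 [  0.           0.           1.        ]] [0.03554623 0.         0.         0.         0.        ] [[ 0.15323752  0.74234123 -0.65226357  1.05305175]
 [ 0.98810406 -0.10643022  0.11100893 -0.10201643]
 [ 0.01298595 -0.66151501 -0.74981948  0.73935717]
 [ 0.          0.          0.          1.        ]]
{'time': 0.1, 'q': array([-6.90984260e+01,  5.00589446e+00,  1.00385159e+01,  9.50985368e+01,
       -6.70450567e-04,  9.00009788e+01]), 'qd': array([ 0.07366921, -0.12200858,  0.12020999,  0.15615333,  0.02830056,
        0.0996925 ]), 'joint_efforts': array([-4.69982042e-04, -5.21560156e+01,  4.65653622e+01,  1.60506566e-02,
        2.31844189e-05, -8.53100460e-06]), 'ee_pos': array([ 0.19612963, -0.51358088,  0.19586941]), 'tcp_rot': array([-1.79934085e+02,  6.71576180e-04,  2.09005960e+01]), 'wrist_force': array([-1.15914499, -0.85245671,  0.18744842]), 'torque': array([ 0.02250935, -0.01755031, -0.04172295]), 'grasp_force': 0.0, 'opening': 0.08553198179083175} 0.0187
```

View pics/top0.png

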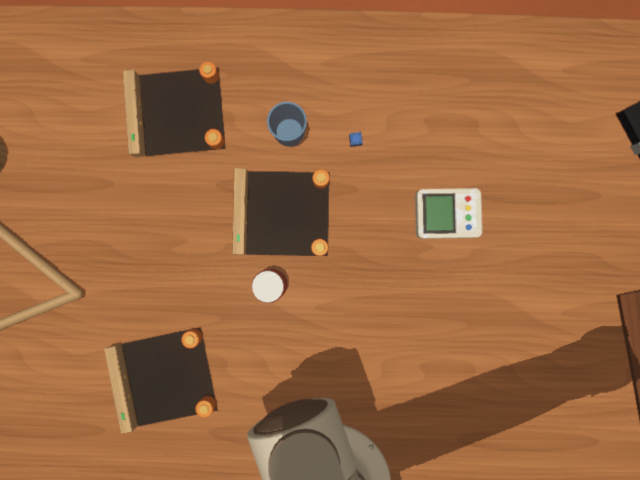

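View pics/scene0.png

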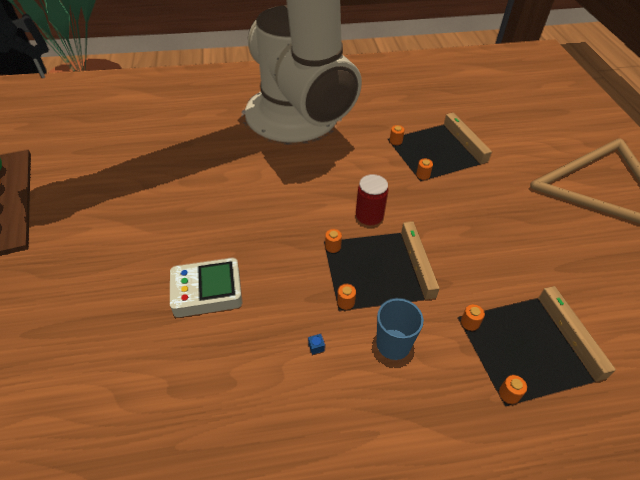

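The top view shows three docks. The rightmost for the robot has posts at (321,178) and (319,247), and its bar is near x=240. The console is at (450,213), chalk (356,139), tumbler (288,122), can (268,287). The scene view agrees.

```bash
cat > h.py <<'E'
import cv2,numpy as np
from workcell import bot,camera,camera_model
def cast(n,uv,z):
    m=camera_model(n);p=cv2.undistortPoints(np.float64(uv).reshape(-1,1,2),np.array(m["K"]),np.array(m["dist_coeffs"]))[:,0]
    P=np.array(m["pose"]);d=np.c_[p,np.ones(len(p))]@P[:3,:3].T
    return (P[:3,3]+d*((z-P[2,3])/d[:,2])[:,None])[:,:2]
def blob(mask,box,n=1):
    x0,y0,x1,y1=box;k=np.zeros_like(mask);k[y0:y1,x0:x1]=mask[y0:y1,x0:x1]
    c=cv2.findContours(k,cv2.RETR_EXTERNAL,cv2.CHAIN_APPROX_NONE)[0]
    return sorted(c,key=cv2.contourArea)[::-1][:n]
def rect(p):  # long-axis direction towards +y, centre, sizes
    r=cv2.minAreaRect(np.float32(p)*1000);b=cv2.boxPoints(r)
    return np.array(r[0])/1000,b/1000,r[1]
def console(img,box):
    hsv=cv2.cvtColor(img,cv2.COLOR_BGR2HSV)
    w=cv2.inRange(hsv,(0,0,120),(180,70,255))
    w=cv2.morphologyEx(w,cv2.MORPH_CLOSE,np.ones((9,9)))
    c=blob(w,box)[0]; return rect(cast("top",c[:,0],0.028)),c
E
python3 - <<'E'
from h import *
im=camera("top");hsv=cv2.cvtColor(im,cv2.COLOR_BGR2HSV)
(c,b,s),_=console(im,(380,160,520,270));print("console",c,s,b.round(4).tolist())
o=cv2.inRange(hsv,(8,200,150),(25,255,255))
for box in((305,160,335,200),(305,228,335,265)):
    k=blob(o,box)[0];(u,r),rr=cv2.minEnclosingCircle(k);print("post",u,r,rr,rr and cast("top",[[u,r]],.036)) if 0 else print("post",u,r,rr,cast("top",[[u,r]],.036))
s=hsv[175:250,240];print(hsv[210,225:255].tolist())
d=cv2.inRange(hsv,(0,0,0),(180,255,60));k=blob(d,(225,160,340,265))[0]
print("pad",cast("top",cv2.boxPoints(cv2.minAreaRect(k)),0.0),cv2.boxPoints(cv2.minAreaRect(k)))
w=cv2.inRange(hsv,(10,80,150),(25,190,255));k=blob(w,(225,160,250,265))[0]
c,b,s=rect(cast("top",k[:,0],.032));print("bar",c,s,b)
cv2.imwrite("pics/crop.png",cv2.resize(im[100:310,210:500],None,fx=2.7,fy=2.7,interpolation=cv2.INTER_CUBIC))
E
```

```text
console [ 0.52574139 -0.21633012] (92.83424377441406, 123.59342956542969) [[0.4765999913215637, -0.156700000166893], [0.4821000099182129, -0.2800999879837036], [0.5748999714851379, -0.2759999930858612], [0.5694000124931335, -0.1525000035762787]]Traceback (most recent call last):
  File "<stdin>", line 6, in <module>
IndexError: list index out of range
```

Run:
```python
from h import *
im=camera("top");hsv=cv2.cvtColor(im,cv2.COLOR_BGR2HSV)
print(hsv[178,308:334:2].tolist()); print(hsv[210,226:254:2].tolist())
o=cv2.inRange(hsv,(5,215,190),(30,255,255))
for box in((305,160,335,200),(305,228,335,265)):
    for k in blob(o,box):(u,v),r=cv2.minEnclosingCircle(k);print("post",u,v,r,cast("top",[[u,v]],.036))
d=cv2.inRange(hsv,(0,0,0),(180,255,50));k=blob(d,(225,160,340,265))[0]
q=cv2.boxPoints(cv2.minAreaRect(k));print("pad",cast("top",q,0.0),q)
w=cv2.inRange(hsv,(12,80,140),(25,190,255))
for k in blob(w,(225,160,252,265)):
    c,b,s=rect(cast("top",k[:,0],.032));print("bar",c,s,b)
cv2.imwrite("pics/crop.png",cv2.resize(im[100:310,210:500],None,fx=2.7,fy=2.7,interpolation=cv2.INTER_CUBIC))
```

```text
[[13, 86, 62], [13, 86, 62], [12, 171, 139], [15, 167, 226], [16, 161, 226], [20, 141, 222], [19, 140, 223], [19, 140, 223], [19, 144, 223], [15, 166, 226], [14, 172, 218], [13, 154, 175], [13, 154, 177]]
[[13, 153, 177], [13, 152, 178], [13, 154, 177], [13, 150, 177], [16, 115, 199], [17, 112, 200], [16, 112, 201], [17, 112, 203], [17, 108, 211], [16, 116, 178], [15, 126, 95], [13, 92, 64], [13, 95, 62], [14, 86, 62]]Traceback (most recent call last):
  File "<stdin>", line 7, in <module>
IndexError: list index out of range
```

Run:
```python
from h import *
im=camera("top");hsv=cv2.cvtColor(im,cv2.COLOR_BGR2HSV)
o=cv2.inRange(hsv,(5,130,205),(30,255,255))
P=[]
for box in((305,160,335,200),(305,228,335,265)):
    for k in blob(o,box):(u,v),r=cv2.minEnclosingCircle(k);P.append(cast("top",[[u,v]],.036)[0]);print("post",u,v,r,P[-1])
d=cv2.inRange(hsv,(0,0,0),(180,255,75))
for k in blob(d,(225,160,340,265)):
    q=cv2.boxPoints(cv2.minAreaRect(k));print("pad",cast("top",q,0.0),q)
w=cv2.inRange(hsv,(12,80,140),(25,135,255))
for k in blob(w,(225,160,252,265)):
    c,b,s=rect(cast("top",k[:,0],.032));print("bar",c,s,b)
print(np.linalg.norm(P[0]-P[1]) if len(P)==2 else P)
cv2.imwrite("pics/crop.png",cv2.resize(im[100:310,210:500],None,fx=2.7,fy=2.7,interpolation=cv2.INTER_CUBIC))
```

```text
post 320.65753173828125 177.13699340820312 7.881011962890625 [0.58669412 0.02625039]
post 319.3333435058594 247.0 7.923333168029785 [0.45566367 0.0256975 ]
pad [[0.44099731 0.1673434 ]
 [0.60062449 0.16898373]
 [0.60116878 0.01210153]
 [0.44171463 0.01150931]] [[245.91956 253.26263]
 [247.46686 171.25409]
 [328.02307 172.77402]
 [326.47577 254.78256]]
bar [0.52015393 0.17881488] (162.46188354492188, 21.745105743408203) [[0.43887958 0.18935804]
 [0.4389677  0.16761312]
 [0.6014283  0.16827172]
 [0.6013402  0.19001664]]
0.1310316156310799
```

View pics/crop.png

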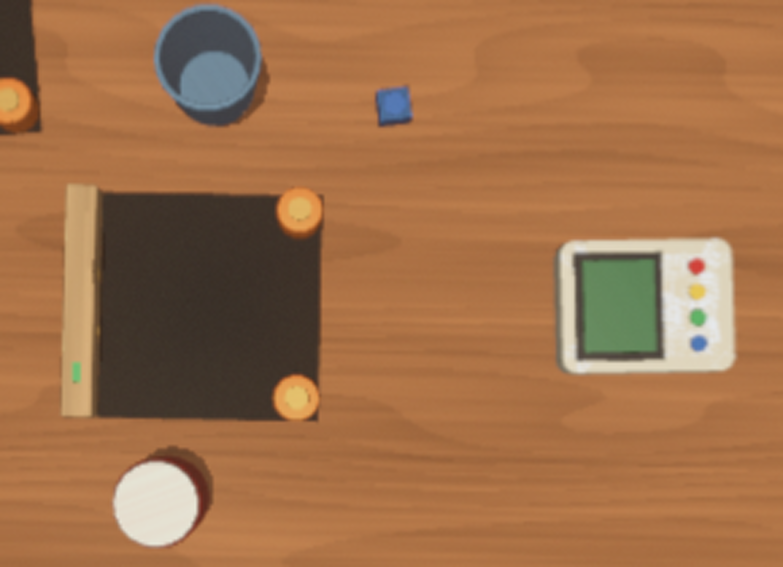

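Two post centres come out 131.0 mm apart, the bar 162.5 x 21.7 mm and the console 92.8 x 123.6 mm, all as given. The dock is at (0.5212, 0.0260), yaw 90.2°, and the console at (0.5257, -0.2163), yaw 92.5°. I'll stage behind the console.

Call:
send_rows(targets="40 -6 0 -8 60;80 -12 0 -16 100;120 -18 0 -24 135;160 -24 0 -32 135;200 -30 0 -40 135;240 -36 0 -48 135;280 -42 0 -56 135;320 -48 0 -64 135;360 -53 0 -71 135;380 -56 0 -71.6 135;380 -56 0 -71.6 135;380 -56 40 -71.6 135;380 -56 80 -71.6 135;380 -56 120 -71.6 135;380 -56 140 -71.6 135;380 -56 140 -71.6 135;380 -56 140 -71.6 135")

```text
time: 2.38
ee_pos: [0.5312, -0.3267, 0.058]
tcp_rot: [179.9, 0.1, 92.4]
wrist_force: [0.6, -0.5, 0.4]
opening: 0.0401
grasp_force: 0.0
```

Run:
```python
from h import *
o=bot.get_obs();print({k:np.round(o[k],4) for k in("time","q","ee_pos","tcp_rot","wrist_force","opening")})
cv2.imwrite("pics/s1.png",camera("scene"))
```

```text
{'time': np.float64(2.375), 'q': array([-3.15948e+01,  1.44364e+01,  5.51870e+00,  8.09875e+01,
       -5.40000e-03,  5.59903e+01]), 'ee_pos': array([ 0.5312, -0.3267,  0.058 ]), 'tcp_rot': array([1.799244e+02, 5.750000e-02, 9.241480e+01]), 'wrist_force': array([ 0.5794, -0.5277,  0.4056]), 'opening': np.float64(0.0401)}
```

View pics/s1.png

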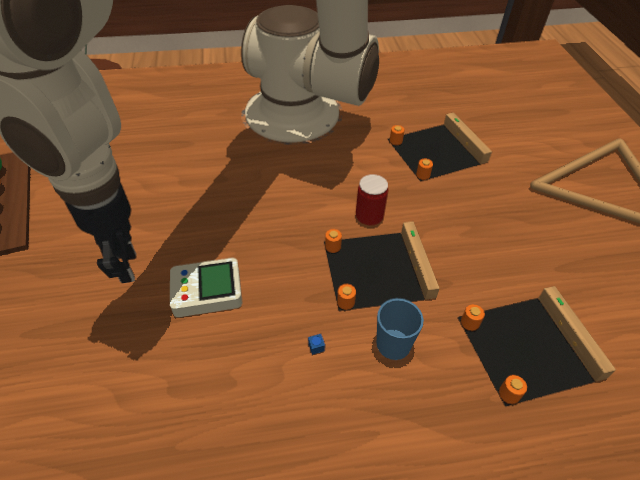

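The picture shows the fingers at about (117,270), behind the console's button end, lined up and clear. I'll lower and make contact.

Call:
send_rows(targets="0 0 25 0 135;0 0 51 0 135;0 0 51 0 135;15 0 51 0 135;25 0 51 0 135;30 0 51 0 135;34 0 51 0 135;38 0 51 0 135;42 0 51 0 135;46 0 51 0 135;50 0 51 0 135;50 0 51 0 135")

```text
time: 3.92
ee_pos: [0.5291, -0.2757, 0.0055]
tcp_rot: [-180.0, -0.0, 92.5]
wrist_force: [-0.1, 0.6, -0.4]
opening: 0.0405
grasp_force: 0.0
```

Run:
```python
from h import *
o=bot.get_obs();print({k:np.round(o[k],4) for k in("time","ee_pos","tcp_rot","wrist_force","opening")})
im=camera("top");(c,b,s),_=console(im,(330,160,520,270));print(c,s,b)
cv2.imwrite("pics/t1.png",cv2.resize(im[130:300,300:560],None,fx=3,fy=3))
```

```text
{'time': np.float64(3.925), 'ee_pos': array([ 0.5291, -0.2757,  0.0055]), 'tcp_rot': array([-1.799984e+02, -3.300000e-03,  9.251730e+01]), 'wrist_force': array([-0.1116,  0.6032, -0.4359]), 'opening': np.float64(0.0405)}
[ 0.52483972 -0.21641621] (92.72222137451172, 123.13573455810547) [[ 0.47696376 -0.15601882]
 [ 0.4800221  -0.27911657]
 [ 0.5727157  -0.2768136 ]
 [ 0.5696573  -0.15371585]]
```

View pics/t1.png

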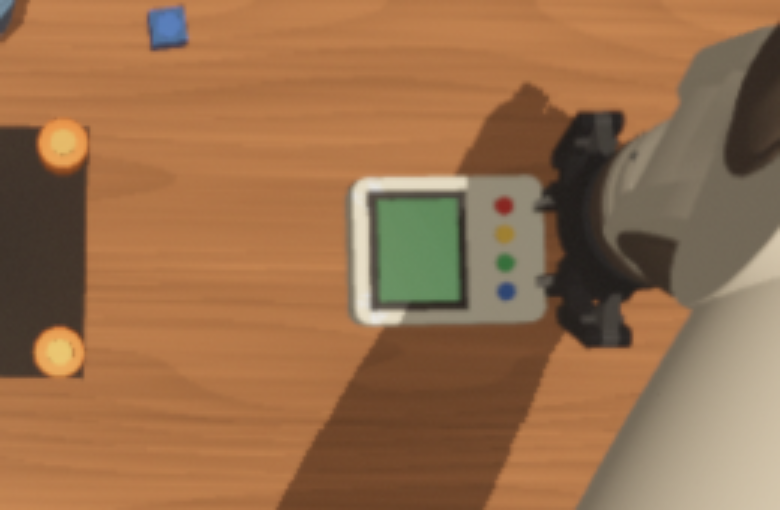

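The fingers, at about (545,205) and (545,285) in the crop, are just at the console's rear edge. Chalk and posts are undisturbed. I'll push 40 mm and check how it tracks.

Call:
send_rows(targets="4 0 0 0 135;8 0 0 0 135;12 0 0 0 135;16 0 0 0 135;20 0 0 0 135;24 0 0 0 135;28 0 0 0 135;32 0 0 0 135;36 0 0 0 135;40 0 0 0 135;40 0 0 0 135;40 0 0 0 135")

```text
time: 5.48
ee_pos: [0.5274, -0.236, 0.0055]
tcp_rot: [180.0, 0.0, 92.5]
wrist_force: [0.3, 0.6, 0.3]
opening: 0.04
grasp_force: 0.0
```

```bash
cat >> h.py <<'E'
def report(box):
    o=bot.get_obs();print({k:np.round(o[k],4).tolist() for k in("time","ee_pos","tcp_rot","wrist_force")})
    im=camera("top");(c,b,s),k=console(im,box)
    g=cv2.inRange(cv2.cvtColor(im,cv2.COLOR_BGR2HSV),(45,70,30),(85,255,255))
    gs=blob(g,box)[0];(gc,gb,gz)=rect(cast("top",gs[:,0],.028))
    def yaw(b):
        e=[b[(i+1)%4]-b[i] for i in range(4)];return [round(float(np.degrees(np.arctan2(v[1],v[0]))),2) for v in e if v[1]>abs(v[0])]
    x=np.array([-.0042,1]);y=np.array([-1,-.0042])
    d=lambda p:np.round([(p-[.5212,.0260])@x*1e3,(p-[.5212,.0260])@y*1e3],1)
    print("console dock-frame mm",d(c),np.round(s,1),yaw(b),"screen",d(gc),np.round(gz,1),yaw(gb)); return im
E
python3 - <<'E'
from h import *
report((330,160,520,270))
E
```

```text
{'time': 5.475, 'ee_pos': [0.5274, -0.236, 0.0055], 'tcp_rot': [179.9969, 0.0036, 92.5052], 'wrist_force': [0.2942, 0.6083, 0.254]}
console dock-frame mm [-226.3   -3.2] [90.9 90.8] [91.42] screen [-225.1   -3. ] [65.2 51.9] [92.62]
```

Run:
```python
from h import *
im=camera("top");s=camera("scene")
a=cv2.resize(im[150:290,340:540],(560,392));b=cv2.resize(s[170:340,60:280],(507,392))
cv2.imwrite("pics/c2.png",cv2.resize(np.hstack([a,b[:, :]]),None,fx=.74,fy=.74))
```

```text
(no output)
```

View pics/c2.png

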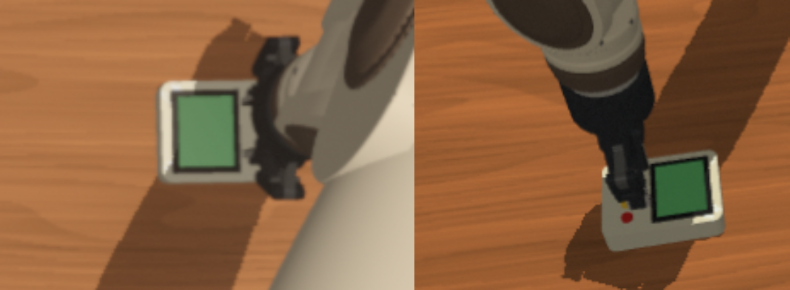

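The fingers have gone over the button area and the console has not moved: the front edge is still at u≈416, and no force is read. I'll check the height of the tips against the calibration.

Run:
```python
from h import *
def pj(n,p):
    m=camera_model(n);T=np.linalg.inv(np.array(m["pose"]))
    return cv2.projectPoints(np.float64(p),cv2.Rodrigues(T[:3,:3])[0],T[:3,3],np.array(m["K"]),np.array(m["dist_coeffs"]))[0][:,0].round(0).tolist()
for z in(.0055,.015,.03,.045):print(z,pj("scene",[[.5274+s*.02,-.236+f*.011,z] for s in(-1,1) for f in(-1,1)]),pj("top",[[.5274+s*.02,-.236+.011,z] for s in(-1,1)]))
s=camera("scene");cv2.imwrite("pics/c3.png",cv2.resize(s[200:330,140:270],None,fx=4.5,fy=4.5,interpolation=cv2.INTER_CUBIC))
```

```text
0.0055 [[190.0, 284.0], [202.0, 282.0], [189.0, 302.0], [202.0, 301.0]] [[450.0, 224.0], [450.0, 203.0]]
0.015 [[189.0, 281.0], [201.0, 279.0], [188.0, 299.0], [201.0, 298.0]] [[451.0, 223.0], [451.0, 202.0]]
0.03 [[187.0, 276.0], [200.0, 274.0], [186.0, 294.0], [199.0, 293.0]] [[453.0, 223.0], [453.0, 202.0]]
0.045 [[185.0, 271.0], [198.0, 269.0], [185.0, 289.0], [198.0, 288.0]] [[455.0, 222.0], [455.0, 201.0]]
```

View pics/c3.png

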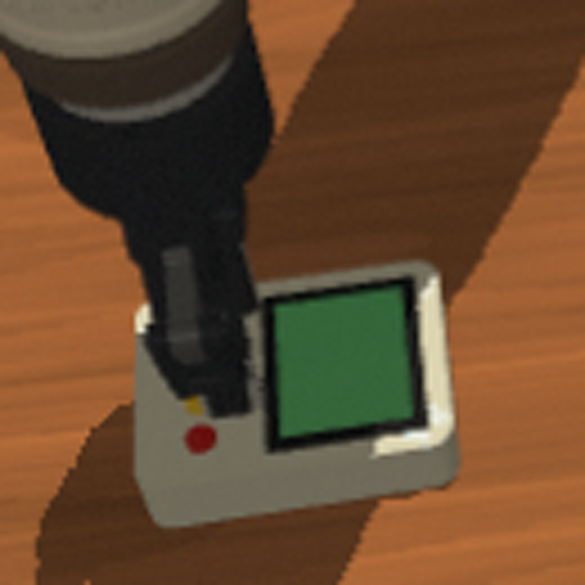

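The crop shows the fingertip bottoms at scene pixels ≈(194,292) and (187,292), about 33 mm above the table, though the TCP reads 5.5 mm. So the half-open tips sit well behind the TCP. I'll back off, lower and check again.

Call:
send_rows(targets="0 0 -12 0 135;0 0 -25 0 135;-25 0 -25 0 135;-50 0 -25 0 135;-78 0 -25 0 135;-78 0 -25 0 135;-78 0 -10 0 135;-78 0 5 0 135;-78 0 12 0 135;-78 0 15 0 135;-78 0 15 0 135;-78 0 15 0 135")

```text
time: 7.18
ee_pos: [0.531, -0.314, -0.009]
tcp_rot: [180.0, 0.0, 92.5]
wrist_force: [-0.2, 0.4, -0.6]
opening: 0.0405
grasp_force: 0.0
```

Run:
```python
from h import *
report((330,160,520,270))
s=camera("scene");cv2.imwrite("pics/c4.png",cv2.resize(s[200:330,90:250],None,fx=4.5,fy=4.5,interpolation=cv2.INTER_CUBIC))
```

```text
{'time': 7.175, 'ee_pos': [0.531, -0.314, -0.009], 'tcp_rot': [179.9594, 0.0248, 92.5058], 'wrist_force': [-0.2016, 0.3695, -0.5985]}
console dock-frame mm [-242.    -3.5] [ 92.8 123.4] [92.57] screen [-224.    -3.1] [64.4 51. ] [91.4]
```

View pics/c4.png

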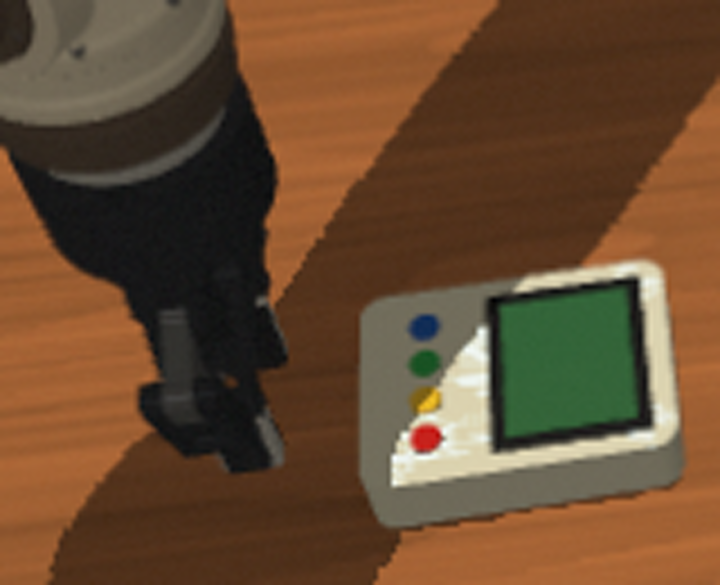

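Run:
```python
from h import *
for z in(0,.008,.016,.024):print(z,cast("scene",[[152.2,303.3],[142.2,304.9]],z).round(4).tolist())
```

```text
0 [[0.5365, -0.3122], [0.5373, -0.3292]]
0.008 [[0.5421, -0.3099], [0.5429, -0.3268]]
0.016 [[0.5476, -0.3076], [0.5484, -0.3243]]
0.024 [[0.5532, -0.3054], [0.554, -0.3219]]
```

The tips are now about 20 mm up and 30 mm behind the console. I'll lower 9 mm more and push.

Call:
send_rows(targets="0 0 5 0 135;0 0 9 0 135;0 0 9 0 135;10 0 9 0 135;18 0 9 0 135;23 0 9 0 135;27 0 9 0 135;31 0 9 0 135;35 0 9 0 135;39 0 9 0 135;43 0 9 0 135;47 0 9 0 135;51 0 9 0 135;55 0 9 0 135;55 0 9 0 135")

```text
time: 9.15
ee_pos: [0.5283, -0.2584, -0.0186]
tcp_rot: [-180.0, -0.0, 92.5]
wrist_force: [0.9, -1.5, 0.4]
opening: 0.0404
grasp_force: 0.4
```

Run:
```python
from h import *
im=report((330,160,520,270))
s=camera("scene");a=cv2.resize(im[150:290,340:540],(500,350));b=cv2.resize(s[220:330,130:250],(380,350))
cv2.imwrite("pics/c5.png",cv2.resize(np.hstack([a,b]),None,fx=.9,fy=.9))
```

```text
{'time': 9.15, 'ee_pos': [0.5283, -0.2584, -0.0186], 'tcp_rot': [-179.9987, -0.0412, 92.5286], 'wrist_force': [0.9076, -1.5056, 0.3582]}
console dock-frame mm [-213.8   -2.5] [ 92.7 122.8] [93.03] screen [-196.3   -2.6] [64.7 49.2] [90.92]
```

View pics/c5.png

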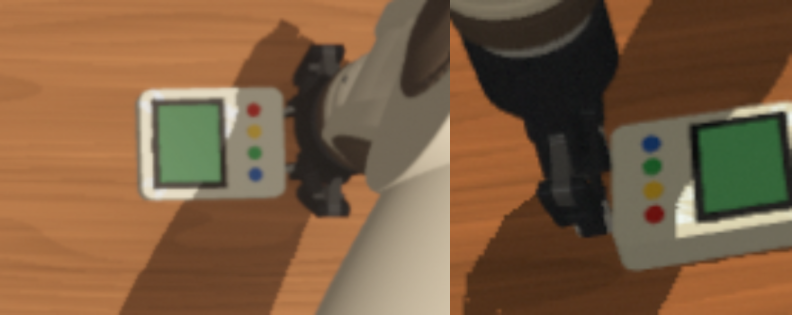

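The console now moves with the hand: its centre went from -242 to -214 mm, lateral -2.5. I'll turn it square and onto the centre line while pushing.

Call:
send_rows(targets="4 -0.2 0 0.1 135;8 -0.4 0 0.3 135;12 -0.6 0 0.4 135;16 -0.8 0 0.6 135;20 -1.1 0 0.7 135;24 -1.3 0 0.8 135;28 -1.5 0 1.0 135;32 -1.7 0 1.1 135;36 -1.9 0 1.3 135;40 -2.1 0 1.4 135;44 -2.3 0 1.6 135;48 -2.5 0 1.7 135;52 -2.7 0 1.8 135;56 -3 0 2 135;60 -3.2 0 2.1 135;65 -3.4 0 2.3 135;65 -3.4 0 2.3 135")

```text
time: 11.38
ee_pos: [0.5221, -0.1936, -0.0184]
tcp_rot: [180.0, -0.0, 90.2]
wrist_force: [-0.3, -0.3, 0.1]
opening: 0.0404
grasp_force: 0.0
```

Run:
```python
from h import *
im=report((330,165,520,265))
```

```text
{'time': 11.375, 'ee_pos': [0.5221, -0.1936, -0.0184], 'tcp_rot': [179.9909, -0.0289, 90.2245], 'wrist_force': [-0.2509, -0.2713, 0.1444]}
console dock-frame mm [-312.5   -2.5] [190. 129.] [90.39] screen [-130.2    0.5] [64.4 49.1] [90.94]
```

Call:
send_rows(targets="4 0 0 0 135;9 0 0 0 135;14 0 0 0 135;19 0 0 0 135;24 0 0 0 135;29 0 0 0 135;34 0 0 0 135;39 0 0 0 135;44 0 0 0 135;49 0 0 0 135;54 0 0 0 135;59 0 0 0 135;64 0 0 0 135;69 0 0 0 135;74 0 0 0 135;79 0 0 0 135;84 0 0 0 135;88 0 0 0 135;90 0 0 0 135;90 0 0 0 135")

```text
time: 13.92
ee_pos: [0.5216, -0.1038, -0.0187]
tcp_rot: [-180.0, -0.0, 90.2]
wrist_force: [0.3, -1.1, 0.9]
opening: 0.0403
grasp_force: 0.8
```

Run:
```python
from h import *
im=report((325,190,450,238))
cv2.imwrite("pics/c6.png",cv2.resize(im[150:280,230:450],None,fx=3,fy=3))
```

```text
{'time': 13.925, 'ee_pos': [0.5216, -0.1038, -0.0187], 'tcp_rot': [-179.9804, -0.0439, 90.2209], 'wrist_force': [0.3125, -1.0614, 0.9385]}
console dock-frame mm [-126.8   -0.4] [ 89.  234.7] [91.33] screen [-40.5  -0.2] [49.5 63.6] [89.12]
```

View pics/c6.png

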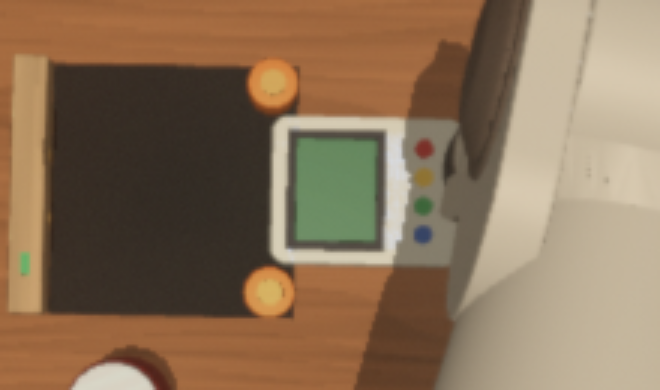

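The console is square at the mouth, with its front at u≈321, between posts at (273,83) and (268,291) in the crop, lateral ≈0. I'll continue in.

Call:
send_rows(targets="4 0 0 0 135;9 0 0 0 135;14 0 0 0 135;19 0 0 0 135;24 0 0 0 135;29 0 0 0 135;34 0 0 0 135;39 0 0 0 135;44 0 0 0 135;49 0 0 0 135;54 0 0 0 135;59 0 0 0 135;64 0 0 0 135;69 0 0 0 135;74 0 0 0 135;79 0 0 0 135;84 0 0 0 135;89 0 0 0 135;94 0 0 0 135;96 0 0 0 135")

```text
time: 16.48
ee_pos: [0.5214, -0.0079, -0.0185]
tcp_rot: [-180.0, -0.0, 90.2]
wrist_force: [0.6, -2.0, -1.2]
opening: 0.0401
grasp_force: 1.0
```

Run:
```python
from h import *
im=report((255,190,350,238))
```

```text
{'time': 16.475, 'ee_pos': [0.5214, -0.0079, -0.0185], 'tcp_rot': [-179.9984, -0.0004, 90.2189], 'wrist_force': [0.5794, -1.9661, -1.2127]}
console dock-frame mm [20.6  2.5] [ 88.9 151. ] [91.32] screen [56.5 -0.5] [62.4 49. ] [91.32]
```

Call:
send_rows(targets="4 0 0 0 135;9 0 0 0 135;14 0 0 0 135;19 0 0 0 135;24 0 0 0 135;29 0 0 0 135;33 0 0 0 135;36 0 0 0 135;38 0 0 0 135;40 0 0 0 135;41 0 0 0 135;42 0 0 0 135;43 0 0 0 135;43 0 0 0 135")

```text
time: 18.27
ee_pos: [0.5213, 0.0349, -0.0185]
tcp_rot: [180.0, -0.0, 90.2]
wrist_force: [0.2, -2.5, 1.8]
opening: 0.0397
grasp_force: 1.2
```

Call:
send_rows(targets="0.5 0 0 0 135;1 0 0 0 135;1 0 0 0 135")

```text
time: 18.65
ee_pos: [0.5213, 0.0358, -0.0185]
tcp_rot: [180.0, -0.0, 90.2]
wrist_force: [0.0, -3.5, 1.6]
opening: 0.0405
grasp_force: 1.6
```

Call:
send_rows(targets="0.5 0 0 0 135;1 0 0 0 135;1 0 0 0 135")

```text
time: 19.02
ee_pos: [0.5213, 0.0369, -0.0185]
tcp_rot: [180.0, -0.0, 90.2]
wrist_force: [-0.5, -2.6, 2.1]
opening: 0.0397
grasp_force: 1.6
```

Not yet against the bar, so I'll keep going in small steps until the force rises.

Call:
send_rows(targets="0.5 0 0 0 135;1 0 0 0 135;1 0 0 0 135")

```text
time: 19.4
ee_pos: [0.5213, 0.0378, -0.0185]
tcp_rot: [180.0, -0.0, 90.2]
wrist_force: [0.5, -3.8, 2.2]
opening: 0.04
grasp_force: 1.7
```

Call:
send_rows(targets="0.5 0 0 0 135;1 0 0 0 135;1 0 0 0 135")

```text
time: 19.77
ee_pos: [0.5213, 0.0388, -0.0185]
tcp_rot: [180.0, 0.0, 90.2]
wrist_force: [0.2, -4.2, 1.6]
opening: 0.0402
grasp_force: 1.9
```

Call:
send_rows(targets="0.5 0 0 0 135;1 0 0 0 135;1 0 0 0 135")

```text
time: 20.15
ee_pos: [0.5213, 0.0388, -0.0185]
tcp_rot: [180.0, 0.1, 90.2]
wrist_force: [-0.4, -8.8, 2.8]
opening: 0.0401
grasp_force: 4.5
```

Call:
send_rows(targets="0.5 0 0 0 135;1 0 0 0 135;1 0 0 0 135")

```text
time: 20.52
ee_pos: [0.5213, 0.0389, -0.0185]
tcp_rot: [180.0, 0.2, 90.1]
wrist_force: [0.6, -13.4, 2.4]
opening: 0.0403
grasp_force: 7.2
```

Run:
```python
from h import *
im=report((235,190,320,238))
cv2.imwrite("pics/c7.png",cv2.resize(im[150:280,220:360],None,fx=4,fy=4))
```

```text
{'time': 20.525, 'ee_pos': [0.5213, 0.0389, -0.0185], 'tcp_rot': [179.9896, 0.2221, 90.1314], 'wrist_force': [0.6357, -13.4216, 2.4066]}
console dock-frame mm [72.4  3.5] [ 88.9 141.3] [91.3] screen [121.5   4.5] [51.1  9.4] [91.64]
```

View pics/c7.png

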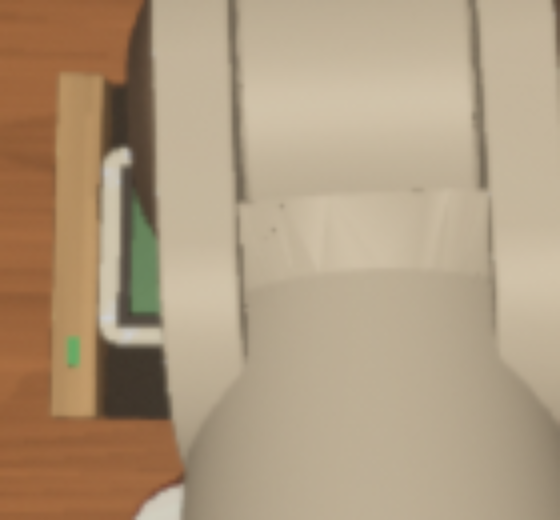

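The force rose to 13 N with the tool stopped, and the crop shows the white front edge against the bar at u≈103. The console is home. I'll withdraw straight back, then up.

Call:
send_rows(targets="-3 0 0 0 135;-8 0 0 0 135;-16 0 0 0 135;-28 0 0 0 135;-45 0 0 0 135;-65 0 0 0 135;-90 0 0 0 135;-115 0 0 0 135;-140 0 0 0 135;-160 0 0 0 135;-160 0 -30 0 135;-175 0 -70 0 135;-195 0 -110 0 135;-220 0 -140 0 135;-250 0 -160 0 135;-280 0 -180 0 135;-300 0 -190 0 135;-300 0 -190 0 135;-300 0 -190 0 135")

```text
time: 22.95
ee_pos: [0.522, -0.259, 0.1709]
tcp_rot: [-180.0, -0.0, 90.2]
wrist_force: [0.1, -0.5, -0.5]
opening: 0.0401
grasp_force: 0.0
```

Run:
```python
from h import *
im=report((246,185,335,240))
i0=cv2.imread("pics/top0.png")
hv=lambda i:cv2.cvtColor(i,cv2.COLOR_BGR2HSV)
for n,box,lo,hi in(("blue/tumbler",(260,95,315,155),(95,60,40),(125,255,255)),("chalk",(340,125,370,155),(100,120,40),(130,255,255)),("can",(245,265,295,310),(0,0,150),(180,70,255))):
    print(n,[[round(v,1) for v in cv2.minEnclosingCircle(blob(cv2.inRange(hv(i),lo,hi),box)[0])[0]] for i in(i0,im)])
```

```text
{'time': 22.95, 'ee_pos': [0.522, -0.259, 0.1709], 'tcp_rot': [-179.9587, -0.0334, 90.1889], 'wrist_force': [0.0871, -0.5189, -0.4885]}
console dock-frame mm [80.3  0.8] [ 94.6 119.2] [91.29] screen [101.9  -0.6] [60.6 49.2] [91.32]
blue/tumbler [[286.5, 126.0], [287.5, 128.5]]
chalk [[355.5, 138.5], [355.0, 138.5]]
can [[267.3, 286.2], [267.3, 286.2]]
```

```bash
python3 -c "
from workcell import ticket
print(ticket.job_done())"
```

```text
the job is handed in; nothing more can be done
None
```

The console is home against the stop bar (last look: about 1 mm off the centre line, about 1° off square), the tumbler, chalk and can show no real shift, the hand is clear, and the job is handed in; it returned no verdict.

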